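Make up a spindle-moulder cutter stack on the setting stand

TASK

Make up the cutter stack on the setting stand ready for its nut: on the cutter head that is already on the arbor put the one spacer sleeve from the rack that suits it, then the top collar, hub up, so that the finished stack ends just past the bottom of the thread (3 to 5 mm) and leaves the rest of the thread free for the nut. Lower each ring down the arbor until it sits flat, without letting it drop, let go, and do not put the nut on. Do not bump the dial gauge or shift the cutter heads, and leave the other spacers on their dowels and everything else on the bench where it is.

Things in the scene. Friction and masses are not known exactly. Their poses are not given: they have to be found in the camera images.
- stand: Setting stand fixed to the bench: a green cast plate, 25 mm high, with a steel arbor standing upright from a 64 mm flange. Origin at bench height on the arbor's axis; z up, x towards the gauge column, y towards the side on which the gauge's dial hangs. The plate reaches from x = -65 to +120 mm and y = -60 to +60 mm. One cutter head already sits on the arbor.
- arbor_seat (a point): Centre of the flat flange face on which the tool stack stands, on the arbor's axis, 40 mm above the bench. Axes as the stand's.
- arbor_tip (a point): Centre of the arbor's top end, 123 mm above arbor_seat. The arbor is 30 mm in diameter all the way, with a chamfer at the end (24 mm at the very top, full diameter 5 mm lower). Its top 22 mm carry the thread for the nut, drawn as dark turns; below, from 0 to 101 mm above the seat, it is plain.
- gauge: Delicate dial gauge fixed to the stand's plate, axes as the stand's. Origin at its column's foot, 95 mm along the stand's x, 25 mm above the bench. Column 18 mm thick, top 260 mm above the bench. At 205 mm a thin arm runs to +y and carries a dial, 56 mm across, 20 mm thick, centred at x -12, y +88 mm, 209 mm above the bench; its stem hangs down to 137 mm above the bench.
- rack: Plywood board 190 x 190 mm, 20 mm thick, fixed to the bench. Origin on the bench under its centre, z up. Four wooden dowels, 22 mm in diameter, stand up 38 mm from it at x = +-50, y = +-50 mm of its own axes; three spacer sleeves and the top collar stand over them, one on each, in any order.
- spacer_20: Spacer sleeve, plain steel tube ring, outside 56 mm, bore 32.5 mm, 20 mm high; 0.2 to 0.3 kg. Origin at the centre of its underside, z along its axis (up).
- spacer_35: As spacer_20, but 35 mm high; 0.36 to 0.52 kg.
- spacer_50: As spacer_20, but 50 mm high; 0.52 to 0.75 kg.
- collar: Top collar, plain steel, 20 mm high, bore 32.5 mm: a flange 62 mm across and 6 mm high with a smaller hub, 46 mm across and 14 mm high, above it; 0.2 kg. It goes on with the hub up, as it stands at the start. Origin at the centre of its underside, z up.
- head_35: Cutter head: aluminium drum 98 mm across (106 mm over its four steel knives), bore 34 mm, 35 mm high. Origin at the centre of its underside, z up. One of the three heads sits on the arbor, the other two are parked on the head board.
- head_50: As head_35, but 50 mm high.
- head_65: As head_35, but 65 mm high.
- head_board: Plywood board on battens, 100 x 260 mm, top 40 mm above the bench, behind the work, with two dowels on which the two spare cutter heads stand. Origin on the bench under its centre.
- nut: Slotted steel spindle nut, round, 52 mm across, 16 mm thick, lying flat on the bench between the rack and the stand. It stays there. Origin at the centre of its underside.
- spray_can: Aerosol can, 54 mm across, 190 mm tall, standing between the rack and the stand, farther back. Origin at the centre of its underside.
- hook_spanner: Flat hook spanner about 210 mm long, 10 mm thick, lying along its x on the bench in front of the robot. Origin at the centre of its hook (72 mm across), which points away from the robot, at the bench.
- calliper: Digital calliper 200 mm long, lying along its x at the right. Origin at the bench near its jaws, which are at the end away from the robot.
- brush: Hand brush 200 mm long, lying along its x at the right. Origin at the bench, under the brush.
- try_square: Try square with wooden stock 110 mm and steel blade 150 mm, lying flat at the left. Origin in the middle of the stock, at the bench.
- wax_tin: Squat round tin 80 mm across, 55 mm high, standing at the left. Origin at the centre of its underside.

How it is judged:
On the way:
1. the spacer that suits the head is down on the head (((horizontal distance between head_35 and arbor_seat below 0.01 m and horizontal distance between spacer_50 and arbor_seat below 0.004 m and height (world z) of spacer_50 between 0.072 and 0.078 m and angle between spacer_50's own z axis and vertical below 0.05 rad) or (horizontal distance between head_50 and arbor_seat below 0.01 m and horizontal distance between spacer_35 and arbor_seat below 0.004 m and height (world z) of spacer_35 between 0.087 and 0.093 m and angle between spacer_35's own z axis and vertical below 0.05 rad) or (horizontal distance between head_65 and arbor_seat below 0.01 m and horizontal distance between spacer_20 and arbor_seat below 0.004 m and height (world z) of spacer_20 between 0.102 and 0.108 m and angle between spacer_20's own z axis and vertical below 0.05 rad))), for 0.2 s.
At the end, for the whole second after the job is handed in: The spacer that suits the head on the arbor (50 with head 35, 35 with 50, 20 with 65) sits flat on it, and the collar, hub up, on the spacer: heights within 3 mm, centred within 4 mm, upright within 0.05 rad, at rest. The other two spacers are within 20 mm of where they stood (((horizontal distance between head_35 and arbor_seat below 0.01 m and horizontal distance between spacer_50 and arbor_seat below 0.004 m and height (world z) of spacer_50 between 0.072 and 0.078 m and angle between spacer_50's own z axis and vertical below 0.05 rad and linear speed of spacer_50 below 0.02 m/s and distance of each of spacer_20, spacer_35 from where it was at the start of the episode below 0.02 m) or (horizontal distance between head_50 and arbor_seat below 0.01 m and horizontal distance between spacer_35 and arbor_seat below 0.004 m and height (world z) of spacer_35 between 0.087 and 0.093 m and angle between spacer_35's own z axis and vertical below 0.05 rad and linear speed of spacer_35 below 0.02 m/s and distance of each of spacer_20, spacer_50 from where it was at the start of the episode below 0.02 m) or (horizontal distance between head_65 and arbor_seat below 0.01 m and horizontal distance between spacer_20 and arbor_seat below 0.004 m and height (world z) of spacer_20 between 0.102 and 0.108 m and angle between spacer_20's own z axis and vertical below 0.05 rad and linear speed of spacer_20 below 0.02 m/s and distance of each of spacer_35, spacer_50 from where it was at the start of the episode below 0.02 m)) and horizontal distance between collar and arbor_seat below 0.004 m and height (world z) of collar between 0.122 and 0.128 m and angle between collar's own z axis and vertical below 0.05 rad and linear speed of collar below 0.02 m/s); the robot touches nothing.
It fails at once if a ring drops down the arbor (faster than 0.35 m/s while it is on it) ((horizontal distance between spacer_20 and arbor_seat below 0.008 m and height (world z) of spacer_20 below 0.163 m and linear speed of spacer_20 above 0.35 m/s) or (horizontal distance between spacer_35 and arbor_seat below 0.008 m and height (world z) of spacer_35 below 0.163 m and linear speed of spacer_35 above 0.35 m/s) or (horizontal distance between spacer_50 and arbor_seat below 0.008 m and height (world z) of spacer_50 below 0.163 m and linear speed of spacer_50 above 0.35 m/s) or (horizontal distance between collar and arbor_seat below 0.008 m and height (world z) of collar below 0.163 m and linear speed of collar above 0.35 m/s)).
It fails at once if the dial gauge is bumped (more than 8 N) (contact force between anything else and gauge above 8 N).
It fails at once if a cutter head is shifted by more than 12 mm (distance of any of head_35, head_50, head_65 from where it was at the start of the episode above 0.012 m).
It fails at once if something else on the bench is shifted by more than 25 mm (distance of any of nut, spray_can, hook_spanner, calliper, brush, try_square, wax_tin from where it was at the start of the episode above 0.025 m).
It also fails if it takes over 72 s, if anything falls off the work surface, if the arm or the gripper's body presses on something with over 40 N, if the wrist force passes 120 N, or if a joint passes its speed limit or range.

ROBOT

A 6-joint arm with a two-finger parallel gripper is mounted at the origin on the work surface. World frame = base frame: x ahead of the robot, y to its left, z up, the work surface at z = 0. Lengths are in m, angles in rad, forces in N, time in s.
With the tool pointing down it reaches from about 0.35 to 0.975 m from the base axis. Payload 7.1 kg.
Tool frame: the origin (TCP) lies between the finger pads; the fingertips stand 22 mm ahead of it and the grasp point (between the pads) lies 3 mm ahead of it; z points along the fingers, y is the line along which they close (so a half turn about z gives the same grasp; the last joint's range is limited). The gripper opens to 88 mm and grips with 3 to 60 N. Pads are 20 mm wide; open, the fingers measure 115 mm over their backs; the gripper's body (75 mm by 178 mm) begins 61 mm behind the grasp point.
Start: joints at [-1.313, 0.423, 1.63, -0, 1.089, -0.019], TCP at [0.171, -0.601, 0.245] pointing down, gripper open.
Joint ranges: [-3, 3], [-0.9, 2.11], [0.09, 2.58], [-1.31, 4.45], [0.11, 2.69], [-2.54, 2.54]. Speed limits (rad/s): [2.39, 2.39, 3.01, 3.14, 3.14, 3.14].

INTERFACE

Orientations are given as a 3x3 rotation matrix whose columns are the frame's x, y, z axes.
In Python, from cell import r, grab_frame gives the robot as it stands. The module is installed in compiled form; this text tells all that it offers.
- The arm moves only by the tool arm_command, never from a script. Its argument "plan" is a list of rows, each a list of 4 numbers: the shift along the tool's x, y, z in units of 25 mm (1.0 is 25 mm), then the turn about the tool's z in units of 8 degrees (1.0 is 8 degrees). A call has 1 to 20 rows; each row is the pose to reach, as a shift and turn from the pose commanded when the call began, along the tool's axes at that moment; what a row does not reach only later rows make up. A row lasts 1/10 s, in which the tool goes at most 50 mm and 8.59 degrees, less where a joint would pass 70% of its speed; a pose out of reach is approached as far as the arm can. A call with a gripper value outside its range is refused whole. "hand" is the opening, from -1 (shut) to 1 (fully open), so that 0 is half open, set as the call begins (left out, the last holds). The fingers move at their own pace and stop on an object; the grip force is fixed at half the most. Time passes only in rows, so rows that repeat a pose let the fingers close. It gives the time, the measured TCP pose, the force, the opening and the grip force at its end, in the units of the state.
- r.read_state(): the state, without advancing time (a new reading comes with each control period).
- grab_frame(name): name is "scene" or "top" or "wrist"; returns a dict with "image" (384x512x3 uint8, blue, green, red), "mtx" (3x3 intrinsics, pixels), "dist_coeffs" ([k1, k2, p1, p2, k3] as OpenCV has them; the pictures are not rectified), "pose" (4x4, takes a point from camera to world coordinates); the wrist camera has in their place "T_tool_cam" (4x4, takes a point from camera to tool coordinates, whose origin is the TCP and whose axes are the flange's). Camera axes: x right, y down, z forward; pixel columns grow to the right and rows downward; lengths in m; the calibration is good to about 2 mm. A picture is of the moment at which its call begins: read the wrist's pose just before it. There is no depth.
- r.close_job(): hands the job in; it is judged then, once.
The state is a dict: "t": time; "qpos": joint angles; "dq": joint speeds; "joint_efforts": joint torques, N m; "tool_pos": TCP position; "orientation": TCP orientation; "ft_force": force on the tool from outside, world axes, zero at the start; "ft_torque": the same for the moment, N m; "width": finger opening in m; "finger_force": force on a finger pad.
Only numpy, scipy, OpenCV 4.12 (cv2) and the standard library are available. Lean on these libraries where they do the work, as an engineer would, in place of code of your own. Each camera call takes 0.05 s, during which the arm holds its last target. There are 200 camera calls.

## Working session

There is one attempt and no reset: what is moved stays moved. The work goes in short steps, Python scripts to look and compute and a tool call to move; the robot and the scene stay as the last step left them, time stands still between calls to the robot, and variables do not carry over. Pictures are saved under pics/ and viewed, at most 14 in all, crops included, and the job is handed in when it is done.

Besides the shell and the picture viewer there is one more tool, called as name([rows], argument=value, ...), one row to a line, values as JSON. arm_command: Moves the arm, as the interface text tells. Its arguments: {"type":"object","properties":{"plan":{"type":"array","items":{"type":"array","items":{"type":"number"}}},"hand":{"type":"number"}},"required":["plan"]}

```bash
mkdir -p pics; python3 - <<'E'
from cell import r, grab_frame
import cv2,pickle,numpy as np
s=r.read_state(); print(s['t'],s['tool_pos'],s['orientation'],s['width'])
for n in ['scene','top']:
    f=grab_frame(n); pickle.dump(f,open(n+'.pkl','wb'))
    cv2.imwrite(f'pics/{n}0.png',cv2.resize(f['image'],(800,600),interpolation=cv2.INTER_CUBIC)); print(n,f['mtx'],f['dist_coeffs'],f['pose'])
f=grab_frame('wrist');print(f['T_tool_cam'],f['mtx'])
E
```

```text
0.0 [ 0.17068213 -0.60070536  0.24391945] [[ 9.61923666e-01  2.73317893e-01 -4.35853058e-04]
 [ 2.73318240e-01 -9.61922584e-01  1.44304756e-03]
 [-2.48461817e-05 -1.50722819e-03 -9.99998864e-01]] 0.08777949320589074
scene [[373.71537357   0.         258.19391089]
 [  0.         373.71537357 195.38935085]
 [  0.           0.           1.        ]] [-0.07013054  0.          0.          0.          0.        ] [[-0.65670537  0.63785333 -0.40234461  1.08279168]
 [ 0.75413854  0.55286831 -0.3544174   0.41977282]
 [-0.00362273 -0.53617139 -0.84410137  1.16393359]
 [ 0.          0.          0.          1.        ]]
top [[389.99975064   0.         254.51829998]
 [  0.         389.99975064 187.06803169]
 [  0.           0.           1.        ]] [0.0093039 0.        0.        0.        0.       ] [[-0.12007801 -0.96811977  0.21983036  0.32693961]
 [-0.99275221  0.11819551 -0.02174542  0.00526117]
 [-0.00493079 -0.22084822 -0.97529572  1.26798443]
 [ 0.          0.          0.          1.        ]]
[[-5.81542228e-06 -9.70036574e-01 -2.42958938e-01  6.57419913e-02]
 [ 9.99999662e-01  1.94250089e-04 -7.99497696e-04 -2.73275199e-04]
 [ 8.22736801e-04 -2.42958861e-01  9.70036244e-01 -1.39549218e-01]
 [ 0.00000000e+00  0.00000000e+00  0.00000000e+00  1.00000000e+00]] [[341.35405217   0.         254.87738523]
 [  0.         341.35405217 193.48799444]
 [  0.           0.           1.        ]]
```

View pics/scene0.png

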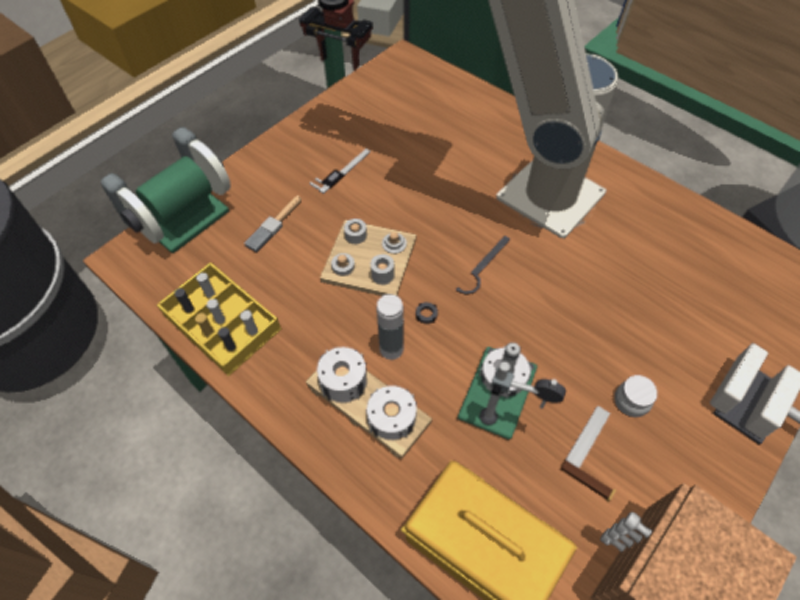

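View pics/top0.png

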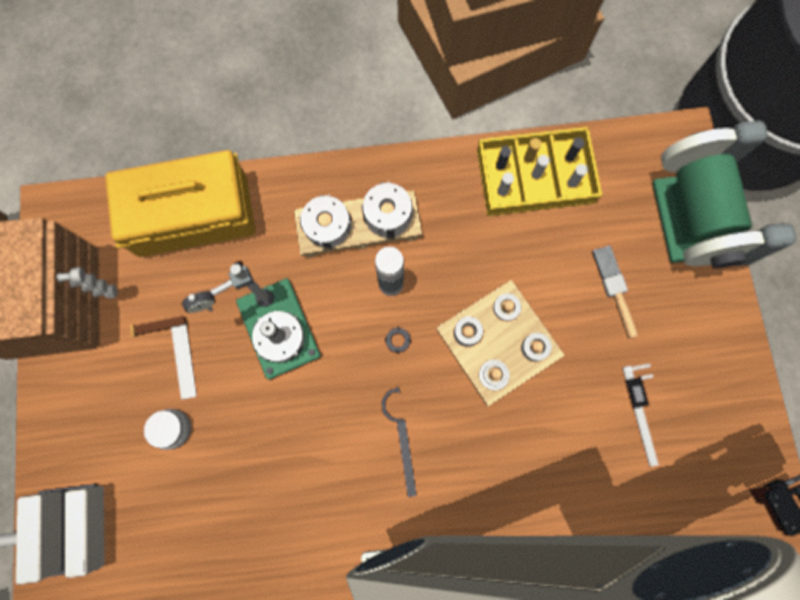

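The scene view shows the rack at about (370,255), the stand with its head at (505,375), the gauge column at (490,410) and the dial at (550,390). The spare heads are at (342,372) and (391,412). The top view shows the rings at (468,331), (508,306), (537,347) and (494,375), and the arbor at about (270,328). Next I'll get rough rays and zoomed crops.

```bash
cat > h.py <<'E'
import numpy as np,cv2,pickle
def ray(f,uv,pose=None):
    P=f['pose'] if pose is None else pose
    n=cv2.undistortPoints(np.array([[uv]],float),f['mtx'],np.array(f['dist_coeffs']))[0,0]
    return P[:3,3],P[:3,:3]@np.array([n[0],n[1],1])
def plane(f,uv,z,pose=None):
    o,d=ray(f,uv,pose); return o+d*(z-o[2])/d[2]
def tri(r1,r2):
    (a,d),(b,e)=r1,r2
    t=np.linalg.lstsq(np.c_[d,-e],b-a,rcond=None)[0]
    p,q=a+d*t[0],b+e*t[1]; return (p+q)/2,np.linalg.norm(p-q)
def proj(f,p,pose=None):
    P=np.linalg.inv(f['pose'] if pose is None else pose)
    return cv2.projectPoints(np.array([p],float),cv2.Rodrigues(P[:3,:3])[0],P[:3,3],f['mtx'],np.array(f['dist_coeffs']))[0][0,0]
E
python3 - <<'E'
from h import *
T=pickle.load(open('top.pkl','rb'));S=pickle.load(open('scene.pkl','rb'))
k=1.5625
for n,z,u in [('ringA',.05,(468,331)),('B',.05,(508,306)),('C',.05,(537,347)),('D',.05,(494,375)),('arbor tip',.163,(268,326)),('head1',.09,(325,219)),('head2',.09,(387,208)),('can',.19,(389,260)),('nut',.016,(398,340)),('column',.26,(238,268)),('dial',.21,(198,301))]:
    print(n,plane(T,np.array(u)/k,z).round(3))
def crop(f,c,w,h):
    x,y=int(c[0]/k-w/2),int(c[1]/k-h/2)
    return cv2.resize(f['image'][y:y+h,x:x+w],(400,300),interpolation=cv2.INTER_CUBIC)
m=np.vstack([np.hstack([crop(S,(370,258),80,60),crop(S,(515,385),80,60)]),np.hstack([crop(S,(367,395),100,75),crop(T,(265,320),80,60)])])
cv2.imwrite('pics/m1.png',m)
E
```

```text
ringA [ 0.505 -0.153  0.05 ]
B [ 0.546 -0.241  0.05 ]
C [ 0.456 -0.286  0.05 ]
D [ 0.411 -0.192  0.05 ]
arbor tip [0.542 0.225 0.163]
head1 [0.762 0.108 0.09 ]
head2 [ 0.771 -0.021  0.09 ]
can [ 0.632 -0.01   0.19 ]
nut [ 0.509 -0.011  0.016]
column [0.63  0.249 0.26 ]
dial [0.593 0.336 0.21 ]
```

View pics/m1.png

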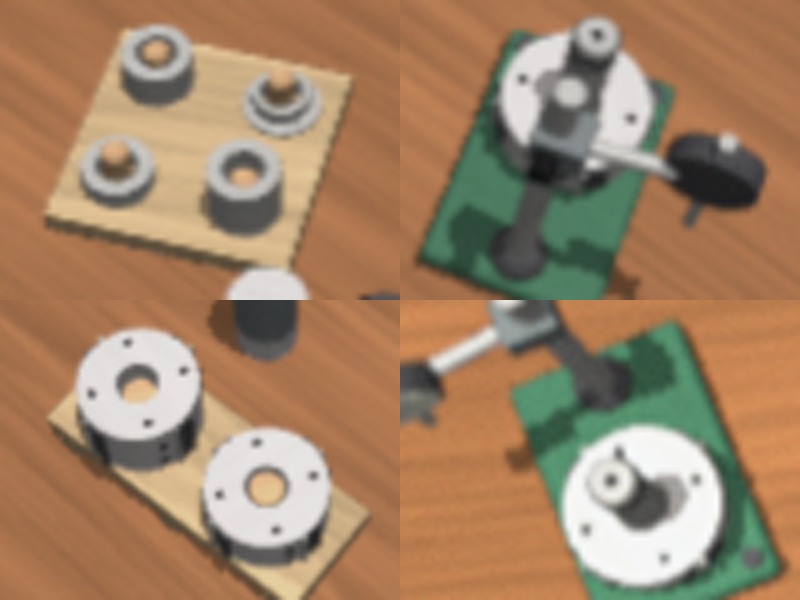

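The crop montage shows, on the rack in the scene view: 50 mm spacer at (240,190), collar at (282,100), 20 mm spacer at (117,172) and 35 mm spacer at (155,65). So A=50, D=collar, B=20 and C=35. The parked left head is clearly taller than the right one. Next I'll measure the head-top heights.

```bash
python3 - <<'E'
from h import *
T=pickle.load(open('top.pkl','rb'));S=pickle.load(open('scene.pkl','rb'))
k=1.5625
def disc(f,c,r=26):
    g=f['image'].min(2); m=(g>165).astype(np.uint8)
    w=np.zeros_like(m); cv2.circle(w,(int(c[0]/k),int(c[1]/k)),r,1,-1); m&=w
    n,l,st,ce=cv2.connectedComponentsWithStats(m); i=1+st[1:,4].argmax()
    h=cv2.convexHull(np.argwhere(l==i)[:,::-1].astype(np.int32))
    e=cv2.fitEllipse(h); return e
for n,a,b in [('L',(325,219),(391,410)),('R',(387,208),(342,372)),('arb',(278,336),(505,370))]:
    et,es=disc(T,a),disc(S,b); p,g=tri(ray(T,et[0]),ray(S,es[0]))
    print(n,et,es,'tri',p.round(4),'gap',round(g,4))
    for z in (.075,.09,.105):
        q,s=plane(T,et[0],z),plane(S,es[0],z); print(z,q.round(4),s.round(4),'d',np.linalg.norm(q-s).round(4), 'scene px major for 98mm',round(S['mtx'][0,0]*.098/np.linalg.norm(S['pose'][:3,3]-s),1),'top',round(T['mtx'][0,0]*.098/np.linalg.norm(T['pose'][:3,3]-q),1))
E
```

```text
L ((206.7966766357422, 139.4381866455078), (28.866090774536133, 32.656070709228516), 88.31356811523438) ((249.98223876953125, 261.4077453613281), (29.35826873779297, 31.737323760986328), 88.76321411132812) tri [0.767  0.1093 0.0892] gap 0.0048
0.075 [0.7709 0.1126 0.075 ] [0.7639 0.103  0.075 ] d 0.0119 scene px major for 98mm 31.1 top 29.9
0.09 [0.7654 0.1112 0.09  ] [0.7683 0.1074 0.09  ] d 0.0049 scene px major for 98mm 31.5 top 30.3
0.105 [0.7598 0.1099 0.105 ] [0.7727 0.1117 0.105 ] d 0.0131 scene px major for 98mm 32.0 top 30.7
R ((247.34446716308594, 131.37998962402344), (29.201496124267578, 31.135194778442383), 85.69242858886719) ((217.9391326904297, 235.61029052734375), (27.142578125, 30.548830032348633), 76.77102661132812) tri [ 0.7728 -0.0214  0.1028] gap 0.0035
0.075 [ 0.7824 -0.0205  0.075 ] [ 0.7654 -0.0346  0.075 ] d 0.0221 scene px major for 98mm 30.0 top 29.9
0.09 [ 0.7766 -0.0202  0.09  ] [ 0.7698 -0.0284  0.09  ] d 0.0107 scene px major for 98mm 30.4 top 30.3
0.105 [ 0.7709 -0.0198  0.105 ] [ 0.7742 -0.0221  0.105 ] d 0.004 scene px major for 98mm 30.8 top 30.7
arb ((176.8275909423828, 214.62600708007812), (31.31768035888672, 32.309776306152344), 40.53984451293945) ((334.07855224609375, 239.45831298828125), (14.351493835449219, 23.908466339111328), 170.47027587890625) tri [0.5334 0.2429 0.0662] gap 0.0305
0.075 [0.5383 0.2273 0.075 ] [0.5305 0.2576 0.075 ] d 0.0313 scene px major for 98mm 29.7 top 31.0
0.09 [0.5356 0.2246 0.09  ] [0.5381 0.2599 0.09  ] d 0.0354 scene px major for 98mm 30.1 top 31.4
0.105 [0.533  0.2218 0.105 ] [0.5457 0.2621 0.105 ] d 0.0423 scene px major for 98mm 30.6 top 31.8
```

The parked heads' tops are at about 0.089 and 0.103 m, so they are head 50 and head 65. That puts head 35 on the arbor and makes the 50 mm spacer at A the right one. I'll move over A with the tool's +x (camera side) turned away from the gauge column, at yaw ≈ -165°.

arm_command([
  [0.9, -0.7, 0, -0.6],
  [1.8, -1.4, 0, -1.6],
  [2.7, -2.1, 0, -2.6],
  [3.6, -2.7, 0, -3.6],
  [4.5, -3.4, 0, -4.6],
  [5.4, -4.1, 0, -5.6],
  [6.3, -4.8, 0, -6.6],
  [7.2, -5.5, 0, -7.6],
  [8.1, -6.2, 0, -8.6],
  [9, -6.9, 0, -9.6],
  [9.9, -7.6, 0, -10.6],
  [10.8, -8.3, 0, -11.6],
  [11.7, -9, 0, -12.6],
  [12.6, -9.7, 0, -13.6],
  [13.5, -10.4, 0, -14.6],
  [14.4, -11, 0, -15.6],
  [15.3, -11.7, 0, -16.6],
  [16.2, -12.4, 0, -17.6],
  [17, -13, 0, -18.6],
  [17.7, -13.6, 0, -19.6],
], hand=0.7)

```text
t: 2.15
tool_pos: [0.5042, -0.1521, 0.2445]
orientation: [[-0.993, 0.122, -0.0], [0.122, 0.993, 0.0], [0.0, 0.0, -1.0]]
ft_force: [0.0, -0.2, -0.0]
width: 0.0747
finger_force: 0.0
```

arm_command([
  [0, 0, 0, -1],
  [0, 0, 0, -2],
  [0, 0, 0, -2.7],
  [0, 0, 0, -2.7],
  [0, 0, 0, -2.7],
])

```text
t: 2.65
tool_pos: [0.5034, -0.1532, 0.2446]
orientation: [[-0.97, -0.244, -0.0], [-0.244, 0.97, 0.0], [0.0, 0.0, -1.0]]
ft_force: [0.1, 0.4, 0.3]
width: 0.0745
finger_force: 0.0
```

```bash
cat >> h.py <<'E'
def wrist(name):
    from cell import r,grab_frame
    s=r.read_state(); f=grab_frame('wrist')
    M=np.eye(4); M[:3,:3]=s['orientation']; M[:3,3]=s['tool_pos']
    f['pose']=M@f['T_tool_cam']; f['M']=M; pickle.dump(f,open(name+'.pkl','wb'))
    print('t',s['t'],'tcp',np.round(s['tool_pos'],4),'yaw',np.degrees(np.arctan2(M[1,0],M[0,0])).round(2),'w',round(s['width'],4),'F',np.round(s['ft_force'],1),'q6',round(s['qpos'][5],2))
    return f
E
python3 - <<'E'
from h import *
f=wrist('w1'); print(f['M'][:3,:3].round(4))
im=f['image'].copy()
for p in [(.505,-.153,.07),(.546,-.241,.04),(.411,-.192,.04)]:
    print(proj(f,p).round(1))
cv2.imwrite('pics/w1.png',cv2.resize(im,(800,600)))
E
```

```text
t 2.65 tcp [ 0.5034 -0.1532  0.2446] yaw -165.9 w 0.0745 F [0.1 0.4 0.3] q6 -2.13
[[-9.699e-01 -2.436e-01 -3.000e-04]
 [-2.436e-01  9.699e-01  1.000e-04]
 [ 2.000e-04  2.000e-04 -1.000e+00]]
[254.1 182.3]
[163.  193.4]
[238.6  74. ]
```

View pics/w1.png

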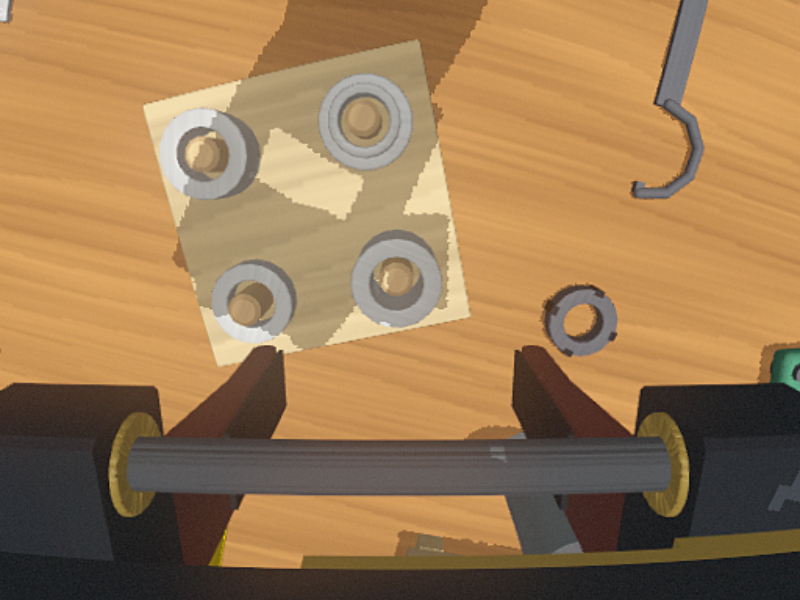

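The wrist view shows A's rim centred near (396,278), which matches the projected (254,182)×1.56 = (397,285). The collar is at (365,121), and the nut at (582,320) is clear of the grasp. Next I'll refine A's top centre and the collar hub with ellipse fits.

```bash
python3 - <<'E'
from h import *
f=pickle.load(open('w1.pkl','rb'))
hsv=cv2.cvtColor(f['image'],cv2.COLOR_BGR2HSV); k=1.5625
m=((hsv[...,1]<60)&(hsv[...,2]>75)).astype(np.uint8)
def loc(c,z,r=34):
    w=np.zeros_like(m); cv2.circle(w,(int(c[0]/k),int(c[1]/k)),r,1,-1)
    cs,h=cv2.findContours(m&w,cv2.RETR_CCOMP,cv2.CHAIN_APPROX_NONE)
    for ci,hh in sorted(zip(cs,h[0]),key=lambda a:-cv2.contourArea(a[0]))[:2]:
        e=cv2.fitEllipse(cv2.convexHull(ci)); p=plane(f,e[0],z)
        rel=f['M'][:3,:3].T@(p-f['M'][:3,3])
        print('hole' if hh[3]>=0 else 'outer',np.round(e[0],1),np.round(e[1],1),'world',p.round(4),'tool',rel.round(4),'diam mm',np.round(np.array(e[1])*np.linalg.norm(p-f['pose'][:3,3])/341.35*1000,1))
loc((396,278),.07); loc((365,121),.026)
loc((396,278),.07,29)
E
```

```text
outer [253.2 178.5] [58.2 62.6] world [ 0.5017 -0.1547  0.07  ] tool [ 0.0021 -0.0011  0.1746] diam mm [54.7 58.8]
hole [253.4 176.3] [26.3 30.8] world [ 0.4996 -0.155   0.07  ] tool [ 0.0041 -0.0009  0.1746] diam mm [24.7 28.9]
outer [233.5  77.4] [60.3 62.2] world [ 0.4143 -0.1972  0.026 ] tool [ 0.0971 -0.021   0.2186] diam mm [63.7 65.6]
hole [233.3  77.5] [32.7 33.9] world [ 0.4144 -0.1973  0.026 ] tool [ 0.097  -0.0211  0.2186] diam mm [34.5 35.8]
outer [253.1 177.1] [57.2 57.8] world [ 0.5005 -0.1551  0.07  ] tool [ 0.0033 -0.0012  0.1746] diam mm [53.7 54.2]
hole [253.4 176.3] [26.3 30.8] world [ 0.4996 -0.155   0.07  ] tool [ 0.0041 -0.0009  0.1746] diam mm [24.7 28.9]
```

A's outline gives 55–59 mm at z = 0.07, which confirms the 50 mm spacer, sitting within 1–2 mm of the tool axis. Descending to grip it 38 mm above its underside.

arm_command([
  [0.05, -0.04, 0.6, 0],
  [0.05, -0.04, 1.4, 0],
  [0.05, -0.04, 2.2, 0],
  [0.05, -0.04, 3, 0],
  [0.05, -0.04, 3.8, 0],
  [0.05, -0.04, 4.6, 0],
  [0.05, -0.04, 5.4, 0],
  [0.05, -0.04, 6, 0],
  [0.05, -0.04, 6.5, 0],
  [0.05, -0.04, 7, 0],
  [0.05, -0.04, 7.3, 0],
  [0.05, -0.04, 7.35, 0],
  [0.05, -0.04, 7.35, 0],
])

```text
t: 4.0
tool_pos: [0.5027, -0.1545, 0.061]
orientation: [[-0.969, -0.246, 0.0], [-0.246, 0.969, 0.0], [-0.0, -0.0, -1.0]]
ft_force: [-0.1, 0.4, 0.3]
width: 0.0748
finger_force: 0.0
```

arm_command([
  [0, 0, 0, 0],
  [0, 0, 0, 0],
  [0, 0, 0, 0],
  [0, 0, 0, 0],
  [0, 0, 0, 0],
  [0, 0, 0, 0],
  [0, 0, 0, 0],
  [0, 0, 0, 0],
], hand=-1)

```text
t: 4.8
tool_pos: [0.503, -0.1546, 0.0614]
orientation: [[-0.969, -0.246, 0.001], [-0.246, 0.969, -0.0], [-0.001, -0.0, -1.0]]
ft_force: [-0.9, -0.6, 5.6]
width: 0.0545
finger_force: 30.0
```

Gripped. Lifting.

arm_command([
  [0, 0, -0.2, 0],
  [0, 0, -0.6, 0],
  [0, 0, -1.1, 0],
  [0, 0, -1.7, 0],
  [0, 0, -2.3, 0],
  [0, 0, -3, 0],
  [0, 0, -3.7, 0],
  [0, 0, -4.4, 0],
  [0, 0, -5.1, 0],
  [0, 0, -5.8, 0],
  [0, 0, -6.4, 0],
  [0, 0, -6.8, 0],
  [0, 0, -7, 0],
  [0, 0, -7, 0],
  [0, 0, -7, 0],
])

```text
t: 6.3
tool_pos: [0.5021, -0.1543, 0.2354]
orientation: [[-0.969, -0.246, -0.001], [-0.246, 0.969, 0.0], [0.001, 0.001, -1.0]]
ft_force: [0.0, -1.3, -7.3]
width: 0.0546
finger_force: 30.0
```

```bash
python3 - <<'E'
from h import *
f=wrist('w2'); print(f['M'][:3,:3].round(4))
cv2.imwrite('pics/w2.png',cv2.resize(f['image'],(800,600)))
# expected pixels of ring top circle if centred at tool (0,0), top at TCP z+? (grasp 38 above bottom -> top 12 above grasp)
for c in [(0,0,.003-.012),(.028,0,-.009),(-.028,0,-.009),(0,.028,-.009),(0,-.028,-.009)]:
    print(c,(proj(f,c,f['T_tool_cam'])*1.5625).round(0))
E
```

```text
t 6.3 tcp [ 0.5021 -0.1543  0.2354] yaw -165.74 w 0.0546 F [ 0.  -1.3 -7.3] q6 -2.14
[[-9.692e-01 -2.463e-01 -1.000e-03]
 [-2.463e-01  9.692e-01  3.000e-04]
 [ 9.000e-04  6.000e-04 -1.000e+00]]
(0, 0, -0.009000000000000001) [397. 423.]
(0.028, 0, -0.009) [397. 323.]
(-0.028, 0, -0.009) [397. 512.]
(0, 0.028, -0.009) [501. 423.]
(0, -0.028, -0.009) [293. 423.]
```

View pics/w2.png

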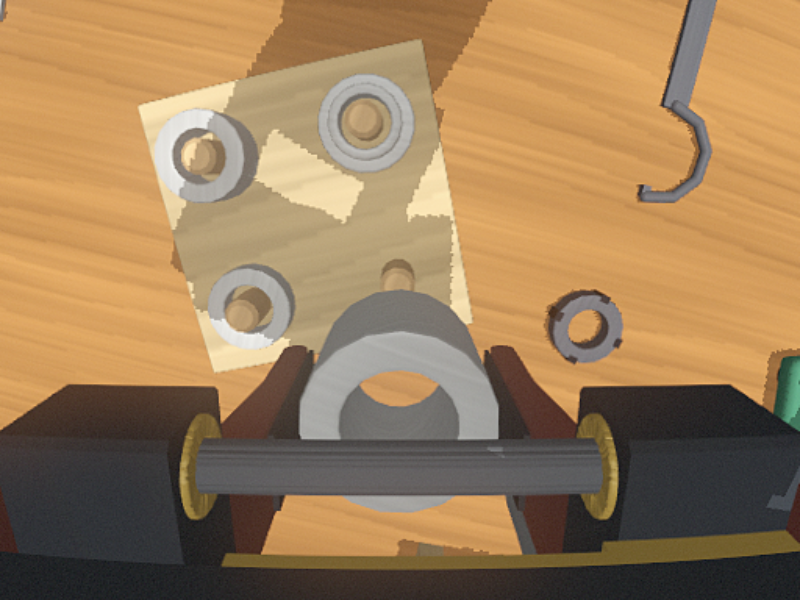

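The spacer is in hand. Its rim spans x 300–498 and y 331–511, and its lower edge reaches y≈290, which suggests it hangs slightly lower than nominal. I'll solve for its offset.

```bash
python3 - <<'E'
from h import *
from scipy.optimize import least_squares
f=pickle.load(open('w2.pkl','rb'));k=1.5625;T=f['T_tool_cam']
P=lambda p:proj(f,p,T)*k
a=np.linspace(0,2*np.pi,361)
def circ(x,y,z):
    return np.array([P((x+.028*np.cos(t),y+.028*np.sin(t),z)) for t in a])
def res(v):
    c=circ(*v[:3]); 
    return [c[:,0].min()-300,c[:,0].max()-498,c[:,1].min()-331,c[:,1].max()-511]
s=least_squares(res,[0,0,-.006],diff_step=1e-3,x_scale=.01); print(s.x.round(4),np.round(s.fun,1))
for z in (s.x[2]+.05,):
    print('bottom rim top edge px',circ(s.x[0],s.x[1],z)[:,1].min())
# tip of arbor search: predicted pixel now
E
```

```text
[-0.004   0.0006 -0.003 ] [-0.2  0.2  0.2 -0.2]
bottom rim top edge px 289.9641057241881
```

The fit is self-consistent: the ring axis is at tool (-4.0, +0.6) mm and its top at tool z -3 mm. I'll carry it near the arbor, keeping the tip in view to one side, and measure the tip with the same camera.

arm_command([
  [0, 0, -0.3, 0],
  [-0.2, 0.3, -0.6, 0],
  [-0.5, 0.8, -0.8, 0],
  [-0.9, 1.5, -0.8, 0],
  [-1.4, 2.3, -0.8, 0],
  [-1.9, 3.1, -0.8, 0],
  [-2.4, 4, -0.8, 0],
  [-3, 5, -0.8, 0],
  [-3.6, 6, -0.8, 0],
  [-4.2, 7, -0.8, 0],
  [-4.7, 7.8, -0.8, 0],
  [-5.2, 8.6, -0.8, 0],
  [-5.6, 9.3, -0.8, 0],
  [-5.9, 9.8, -0.8, 0],
  [-6.05, 10.05, -0.8, 0],
  [-6.1, 10.15, -0.8, 0],
  [-6.1, 10.15, -0.8, 0],
  [-6.1, 10.15, -0.8, 0],
])

```text
t: 8.15
tool_pos: [0.5877, 0.1284, 0.2559]
orientation: [[-0.969, -0.246, -0.0], [-0.246, 0.969, -0.0], [0.0, -0.0, -1.0]]
ft_force: [0.3, -0.3, -6.7]
width: 0.0548
finger_force: 30.0
```

```bash
python3 - <<'E'
from h import *
f=wrist('w3'); print('tip pred',(proj(f,(.542,.225,.163))*1.5625).round())
cv2.imwrite('pics/w3.png',cv2.resize(f['image'],(800,600)))
E
```

```text
t 8.15 tcp [0.5877 0.1284 0.2559] yaw -165.77 w 0.0548 F [ 0.3 -0.3 -6.7] q6 -1.62
tip pred [629. 276.]
```

View pics/w3.png

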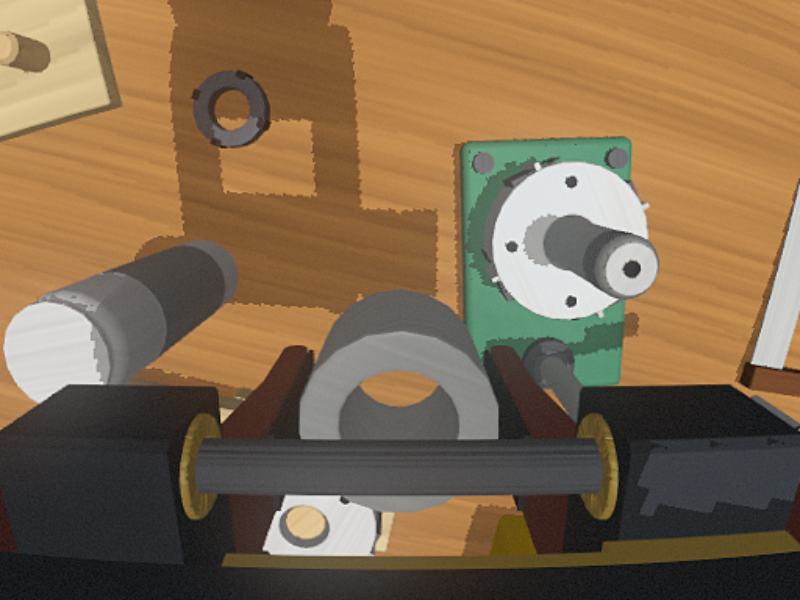

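The ring has not slipped. The arbor tip disc is centred at about (632,268), close to the prediction of (629,276), and the column foot is at (550,360). Next I'll compute the exact tip position in tool axes.

```bash
python3 - <<'E'
from h import *
f=pickle.load(open('w3.pkl','rb'));k=1.5625
g=f['image'].min(2); 
m=(g>150).astype(np.uint8); w=np.zeros_like(m); cv2.circle(w,(int(632/k),int(268/k)),20,1,-1); m&=w
for c in cv2.findContours(m,cv2.RETR_CCOMP,cv2.CHAIN_APPROX_NONE)[0]:
    if len(c)>6:
        e=cv2.fitEllipse(cv2.convexHull(c)); print(cv2.contourArea(c),(np.array(e[0])*k).round(1),(np.array(e[1])*k).round(1))
M=f['M']
for uv in [(632,268)]:
    for z in (.163,):
        p=plane(f,np.array(uv)/k,z); t=M[:3,:3].T@(p-M[:3,3]); print(p.round(4),t.round(4),'shift units',((t[:2]-[-.004,.0006])/.025).round(2))
        d=M[:3,:3]@[0.012,0,0]; print('24mm px',(np.linalg.norm(proj(f,p+d)-proj(f,p-d))*k).round(1))
E
```

```text
842.0 [630.9 268. ] [49.8 54.7]
118.0 [631.  268.3] [19.6 21. ]
[0.5384 0.2251 0.163 ] [0.0239 0.1059 0.0929] shift units [1.12 4.21]
24mm px 52.6
```

arm_command([
  [0.06, 0.2, 0, 0],
  [0.17, 0.6, 0, 0],
  [0.3, 1.1, 0, 0],
  [0.45, 1.7, 0, 0],
  [0.62, 2.3, 0, 0],
  [0.78, 2.9, 0, 0],
  [0.93, 3.5, 0, 0],
  [1.05, 3.9, 0, 0],
  [1.1, 4.12, 0, 0],
  [1.12, 4.19, 0, 0],
  [1.12, 4.19, 0.3, 0],
  [1.12, 4.19, 0.7, 0],
  [1.12, 4.19, 1.1, 0],
  [1.12, 4.19, 1.4, 0],
  [1.12, 4.19, 1.4, 0],
  [1.12, 4.19, 1.4, 0],
])

```text
t: 9.8
tool_pos: [0.535, 0.2234, 0.2206]
orientation: [[-0.969, -0.246, -0.001], [-0.246, 0.969, -0.0], [0.001, -0.0, -1.0]]
ft_force: [-0.5, -0.3, -6.1]
width: 0.0547
finger_force: 30.0
```

```bash
python3 - <<'E'
from h import *
f=wrist('w4'); M=f['M']
t=M[:3,:3].T@(np.array([.5384,.2249,.163])-M[:3,3]); print('tip in tool (want -.004,.0006)',t.round(4))
cv2.imwrite('pics/w4.png',cv2.resize(f['image'],(800,600)))
E
```

```text
t 9.8 tcp [0.535  0.2234 0.2206] yaw -165.76 w 0.0547 F [-0.5 -0.3 -6.1] q6 -1.44
tip in tool (want -.004,.0006) [-0.0037  0.0006  0.0575]
```

View pics/w4.png

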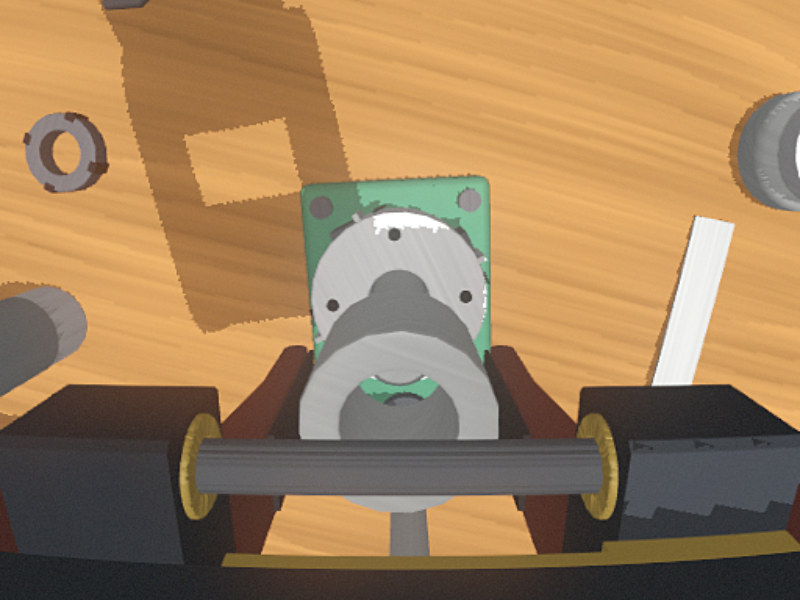

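The view shows the arbor shaft running up under the ring, with a bright crescent at (400,382) through the bore, probably the tip's far edge. I'll check that against the prediction.

```bash
python3 - <<'E'
from h import *
f=pickle.load(open('w4.pkl','rb'));T=f['T_tool_cam'];k=1.5625
for c in [(-.0037-.012,.0006,.0575),(-.0037-.015,.0006,.0625),(-.004-.01625,.0006,.047),(-.004+.01625,.0006,-.003)]: print((proj(f,c,T)*k).round(1))
im=f['image']; print(im[232:262,256].tolist())
E
```

```text
[398.7 381.9]
[398.7 384. ]
[398.7 403.7]
[399.1 372.4]
[[172, 176, 176], [171, 174, 172], [170, 172, 173], [167, 171, 170], [166, 170, 168], [169, 171, 171], [169, 172, 171], [170, 173, 171], [169, 174, 170], [172, 175, 173], [169, 174, 171], [170, 173, 172], [174, 175, 175], [132, 135, 138], [103, 104, 103], [142, 170, 113], [151, 185, 118], [147, 183, 115], [147, 183, 113], [98, 113, 83], [68, 69, 73], [71, 70, 68], [89, 88, 83], [128, 121, 121], [121, 115, 116], [120, 114, 114], [114, 112, 110], [121, 119, 118], [116, 118, 115], [122, 122, 122]]
```

The crescent sits at y≈384, exactly as predicted, so the ring is coaxial. Lowering slowly onto the arbor.

arm_command([
  [0.01, 0, 0.15, 0],
  [0.01, 0, 0.3, 0],
  [0.01, 0, 0.45, 0],
  [0.01, 0, 0.6, 0],
  [0.01, 0, 0.75, 0],
  [0.01, 0, 0.9, 0],
  [0.01, 0, 1.05, 0],
  [0.01, 0, 1.2, 0],
  [0.01, 0, 1.2, 0],
])

```text
t: 10.75
tool_pos: [0.5356, 0.2237, 0.1907]
orientation: [[-0.969, -0.246, 0.002], [-0.246, 0.969, 0.0], [-0.002, -0.0, -1.0]]
ft_force: [5.6, 0.8, -9.9]
width: 0.0552
finger_force: 30.0
```

A side force of +5.6 N in world x means contact with the bore's side. I'll ease about 1.2 mm that way (tool -x) and continue.

arm_command([
  [-0.03, 0, 0, 0],
  [-0.05, 0, 0, 0],
  [-0.05, 0, 0, 0],
])

```text
t: 11.05
tool_pos: [0.5358, 0.2238, 0.1907]
orientation: [[-0.969, -0.246, -0.0], [-0.246, 0.969, -0.0], [0.001, -0.0, -1.0]]
ft_force: [2.7, 0.7, -7.9]
width: 0.0547
finger_force: 30.7
```

arm_command([
  [-0.04, 0, 0.15, 0],
  [-0.05, 0, 0.3, 0],
  [-0.05, 0, 0.45, 0],
  [-0.05, 0, 0.6, 0],
  [-0.05, 0, 0.75, 0],
  [-0.05, 0, 0.9, 0],
  [-0.05, 0, 0.9, 0],
])

```text
t: 11.75
tool_pos: [0.5367, 0.224, 0.1677]
orientation: [[-0.969, -0.246, -0.001], [-0.246, 0.969, -0.0], [0.001, -0.0, -1.0]]
ft_force: [-0.6, -1.1, -6.1]
width: 0.0548
finger_force: 30.0
```

arm_command([
  [0, 0, 0.15, 0],
  [0, 0, 0.3, 0],
  [0, 0, 0.45, 0],
  [0, 0, 0.6, 0],
  [0, 0, 0.75, 0],
  [0, 0, 0.9, 0],
  [0, 0, 1.05, 0],
  [0, 0, 1.2, 0],
  [0, 0, 1.35, 0],
  [0, 0, 1.5, 0],
  [0, 0, 1.6, 0],
  [0, 0, 1.65, 0],
  [0, 0, 1.65, 0],
])

```text
t: 13.05
tool_pos: [0.5371, 0.2242, 0.127]
orientation: [[-0.969, -0.246, -0.0], [-0.246, 0.969, -0.0], [0.0, -0.0, -1.0]]
ft_force: [-0.1, 0.4, -6.4]
width: 0.0549
finger_force: 30.0
```

arm_command([
  [0, 0, 0.04, 0],
  [0, 0, 0.08, 0],
  [0, 0, 0.12, 0],
  [0, 0, 0.16, 0],
  [0, 0, 0.2, 0],
  [0, 0, 0.2, 0],
])

```text
t: 13.65
tool_pos: [0.537, 0.2241, 0.122]
orientation: [[-0.969, -0.246, -0.0], [-0.246, 0.969, -0.0], [0.0, -0.0, -1.0]]
ft_force: [-0.1, 0.0, -7.1]
width: 0.055
finger_force: 30.0
```

arm_command([
  [0, 0, 0.04, 0],
  [0, 0, 0.08, 0],
  [0, 0, 0.12, 0],
  [0, 0, 0.12, 0],
])

```text
t: 14.05
tool_pos: [0.537, 0.2242, 0.119]
orientation: [[-0.969, -0.246, -0.0], [-0.246, 0.969, -0.0], [0.0, -0.0, -1.0]]
ft_force: [-0.3, -0.5, -7.1]
width: 0.0549
finger_force: 30.0
```

arm_command([
  [0, 0, 0.04, 0],
  [0, 0, 0.08, 0],
  [0, 0, 0.12, 0],
  [0, 0, 0.12, 0],
])

```text
t: 14.45
tool_pos: [0.5372, 0.2242, 0.1165]
orientation: [[-0.969, -0.246, 0.0], [-0.246, 0.969, 0.0], [-0.0, 0.0, -1.0]]
ft_force: [-1.7, -0.9, -3.3]
width: 0.055
finger_force: 30.0
```

Contact has started at TCP 0.1165, which is the nominal height. One more millimetre, then release.

arm_command([
  [0, 0, 0.03, 0],
  [0, 0, 0.04, 0],
  [0, 0, 0.04, 0],
])

```text
t: 14.75
tool_pos: [0.5372, 0.2242, 0.1164]
orientation: [[-0.969, -0.246, 0.0], [-0.246, 0.969, 0.0], [-0.0, 0.0, -1.0]]
ft_force: [-3.9, -1.8, 7.7]
width: 0.0548
finger_force: 30.0
```

arm_command([
  [0, 0, 0.02, 0],
  [0, 0, 0.02, 0],
  [0, 0, 0.02, 0],
  [0, 0, 0.02, 0],
  [0, 0, 0.02, 0],
  [0, 0, 0.02, 0],
], hand=0.7)

```text
t: 15.35
tool_pos: [0.5372, 0.2242, 0.1146]
orientation: [[-0.969, -0.246, -0.0], [-0.246, 0.969, 0.0], [0.0, 0.0, -1.0]]
ft_force: [-0.6, -0.6, 0.1]
width: 0.0747
finger_force: 0.0
```

arm_command([
  [0, 0, -0.2, 0],
  [0, 0, -0.6, 0],
  [0, 0, -1.1, 0],
  [0, 0, -1.7, 0],
  [0, 0, -2.3, 0],
  [0, 0, -2.9, 0],
  [0, 0, -3.5, 0],
  [0, 0, -4.1, 0],
  [0, 0, -4.7, 0],
  [0, 0, -5.2, 0],
  [0, 0, -5.5, 0],
  [0, 0, -5.6, 0],
  [0, 0, -5.6, 0],
])

```text
t: 16.65
tool_pos: [0.5371, 0.2242, 0.2548]
orientation: [[-0.969, -0.246, 0.0], [-0.246, 0.969, 0.0], [-0.0, 0.0, -1.0]]
ft_force: [0.5, 0.1, -0.8]
width: 0.0745
finger_force: 0.0
```

```bash
python3 - <<'E'
from h import *
from cell import grab_frame
f=wrist('w5'); M=f['M']
T=grab_frame('top');S=grab_frame('scene');k=1.5625
def crop(f,c,w,h):
    x,y=int(c[0]/k-w/2),int(c[1]/k-h/2)
    return cv2.resize(f['image'][y:y+h,x:x+w],(400,300),interpolation=cv2.INTER_CUBIC)
m=np.vstack([np.hstack([crop(S,(370,258),80,60),crop(S,(515,385),80,60)]),np.hstack([cv2.resize(f['image'],(400,300)),crop(T,(265,320),80,60)])])
cv2.imwrite('pics/m2.png',m)
d=np.array([.4143,-.1972,0.])-M[:3,3]; print('collar rel units',(M[:3,:3].T@d/.025).round(2))
E
```

```text
t 16.65 tcp [0.5371 0.2242 0.2548] yaw -165.74 w 0.0745 F [ 0.5  0.1 -0.8] q6 -1.44
collar rel units [  8.91 -15.13  10.19]
```

View pics/m2.png

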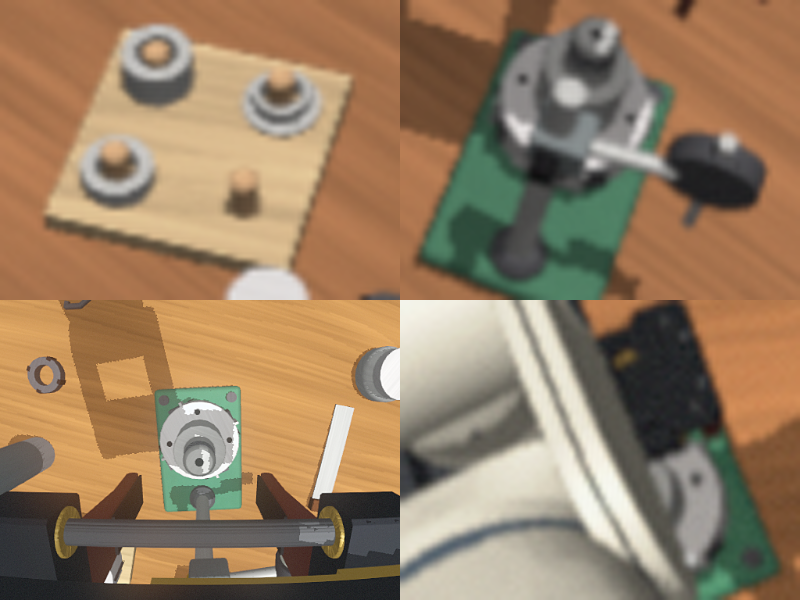

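The spacer is down on the head, concentric, and the other rings are untouched on the rack. Moving back over the collar.

arm_command([
  [0.2, -0.4, 0, 0],
  [0.6, -1, 0, 0],
  [1.1, -1.8, 0, 0],
  [1.6, -2.7, 0, 0],
  [2.1, -3.6, 0, 0],
  [2.7, -4.6, 0, 0],
  [3.3, -5.6, 0, 0],
  [3.9, -6.6, 0, 0],
  [4.5, -7.6, 0, 0],
  [5.1, -8.6, 0, 0],
  [5.6, -9.6, 0, 0],
  [6.2, -10.6, 0, 0],
  [6.8, -11.5, 0, 0],
  [7.3, -12.4, 0, 0],
  [7.8, -13.2, 0, 0],
  [8.2, -14, 0, 0],
  [8.6, -14.6, 0, 0],
  [8.8, -15, 0, 0],
  [8.9, -15.1, 0, 0],
  [8.9, -15.1, 0, 0],
])

```text
t: 18.8
tool_pos: [0.4139, -0.1967, 0.2546]
orientation: [[-0.969, -0.245, -0.0], [-0.245, 0.969, 0.0], [0.0, 0.0, -1.0]]
ft_force: [0.3, 0.1, -0.3]
width: 0.0747
finger_force: 0.0
```

arm_command([
  [0, 0, 0.4, 0],
  [0, 0, 1, 0],
  [0, 0, 1.6, 0],
  [0, 0, 2, 0],
  [0, 0, 2, 0],
  [0, 0, 2, 0],
])

```text
t: 19.4
tool_pos: [0.4146, -0.1962, 0.2046]
orientation: [[-0.969, -0.247, -0.0], [-0.247, 0.969, 0.0], [0.0, 0.0, -1.0]]
ft_force: [0.6, -0.4, 0.3]
width: 0.0747
finger_force: 0.0
```

```bash
python3 - <<'E'
from h import *
f=wrist('w6'); M=f['M'];T=f['T_tool_cam']
pr=proj(f,(0,0,M[2,3]-.026),T); print('axis proj',pr)
hsv=cv2.cvtColor(f['image'],cv2.COLOR_BGR2HSV); m=((hsv[...,1]<60)&(hsv[...,2]>75)).astype(np.uint8)
w=np.zeros_like(m); cv2.circle(w,tuple(int(v) for v in pr),52,1,-1)
cs,h=cv2.findContours(m&w,cv2.RETR_CCOMP,cv2.CHAIN_APPROX_NONE)
for c,hh in sorted(zip(cs,h[0]),key=lambda a:-cv2.contourArea(a[0]))[:3]:
    e=cv2.fitEllipse(cv2.convexHull(c))
    for z in (.026,.040):
        p=plane(f,e[0],z); print('hole' if hh[3]>=0 else 'outer',np.round(e[0],1),np.round(e[1],1),z,p.round(4),'tool',(M[:3,:3].T@(p-M[:3,3])).round(4),'d',np.round(np.array(e[1])*((T[:3,:3].T@(M[:3,:3].T@(p-M[:3,3])-T[:3,3]))[2])/.34135,1))
cv2.imwrite('pics/w6.png',f['image'])
E
```

```text
t 19.4 tcp [ 0.4146 -0.1962  0.2046] yaw -165.71 w 0.0747 F [ 0.6 -0.4  0.3] q6 -2.29
axis proj [254.32121427 179.73009414]
outer [253.1 178.2] [63. 64.] 0.026 [ 0.4134 -0.1976  0.026 ] tool [ 0.0015 -0.0011  0.1786] d [59.9 60.8]
outer [253.1 178.2] [63. 64.] 0.04 [ 0.4106 -0.1982  0.04  ] tool [ 0.0043 -0.0011  0.1646] d [57.2 58.2]
hole [253. 181.] [34.4 35.3] 0.026 [ 0.416  -0.1971  0.026 ] tool [-0.0012 -0.0013  0.1786] d [32.8 33.6]
hole [253. 181.] [34.4 35.3] 0.04 [ 0.4131 -0.1977  0.04  ] tool [ 0.0017 -0.0012  0.1646] d [31.3 32.2]
```

View pics/w6.png

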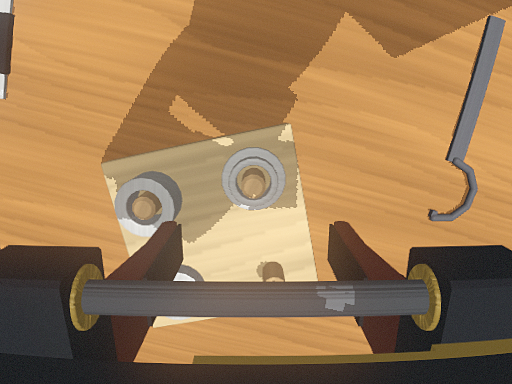

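The wrist view shows the collar at pixel (253,179), hub up, within about 1.5 mm of the tool axis, with C and the fingers well apart. Descending to grip the hub just above the flange.

arm_command([
  [0, -0.04, 0.4, 0],
  [0, -0.04, 1, 0],
  [0, -0.04, 1.7, 0],
  [0, -0.04, 2.4, 0],
  [0, -0.04, 3.1, 0],
  [0, -0.04, 3.8, 0],
  [0, -0.04, 4.4, 0],
  [0, -0.04, 5, 0],
  [0, -0.04, 5.5, 0],
  [0, -0.04, 5.9, 0],
  [0, -0.04, 6.1, 0],
  [0, -0.04, 6.18, 0],
  [0, -0.04, 6.18, 0],
  [0, -0.04, 6.18, 0],
])

```text
t: 20.85
tool_pos: [0.415, -0.1976, 0.0506]
orientation: [[-0.969, -0.246, 0.001], [-0.246, 0.969, -0.0], [-0.001, -0.001, -1.0]]
ft_force: [-0.1, 0.1, -0.5]
width: 0.0749
finger_force: 0.0
```

arm_command([
  [0, 0, 0, 0],
  [0, 0, 0, 0],
  [0, 0, 0, 0],
  [0, 0, 0, 0],
  [0, 0, 0, 0],
  [0, 0, 0, 0],
  [0, 0, 0, 0],
  [0, 0, 0, 0],
  [0, 0, 0, 0],
  [0, 0, 0, 0],
], hand=-1)

```text
t: 21.85
tool_pos: [0.4148, -0.1975, 0.0503]
orientation: [[-0.969, -0.246, 0.0], [-0.246, 0.969, -0.0], [-0.0, -0.0, -1.0]]
ft_force: [-0.2, -0.8, 3.9]
width: 0.0451
finger_force: 30.0
```

The hub is gripped (45 mm). Lifting and measuring it in hand.

arm_command([
  [0, 0, -0.2, 0],
  [0, 0, -0.6, 0],
  [0, 0, -1.1, 0],
  [0, 0, -1.7, 0],
  [0, 0, -2.3, 0],
  [0, 0, -3, 0],
  [0, 0, -3.7, 0],
  [0, 0, -4.4, 0],
  [0, 0, -5.1, 0],
  [0, 0, -5.8, 0],
  [0, 0, -6.5, 0],
  [0, 0, -7.1, 0],
  [0, 0, -7.5, 0],
  [0, 0, -7.6, 0],
  [0, 0, -7.6, 0],
])

```text
t: 23.35
tool_pos: [0.4147, -0.1974, 0.2405]
orientation: [[-0.969, -0.246, 0.001], [-0.246, 0.969, -0.0], [-0.001, -0.0, -1.0]]
ft_force: [-0.5, -0.0, -1.6]
width: 0.0449
finger_force: 30.0
```

```bash
python3 - <<'E'
from h import *
f=wrist('w7'); M=f['M']
cv2.imwrite('pics/w7.png',cv2.resize(f['image'],(800,600)))
for tx in (-.0013,-.004):print('to seat TCP units',(M[:3,:3].T@(np.array([.5371,.2242,0])-M[:3,3])/.025).round(2))
E
```

```text
t 23.35 tcp [ 0.4147 -0.1974  0.2405] yaw -165.74 w 0.0449 F [-0.5 -0.  -1.6] q6 -2.29
to seat TCP units [-8.9  15.14  9.62]
to seat TCP units [-8.9  15.14  9.62]
```

View pics/w7.png

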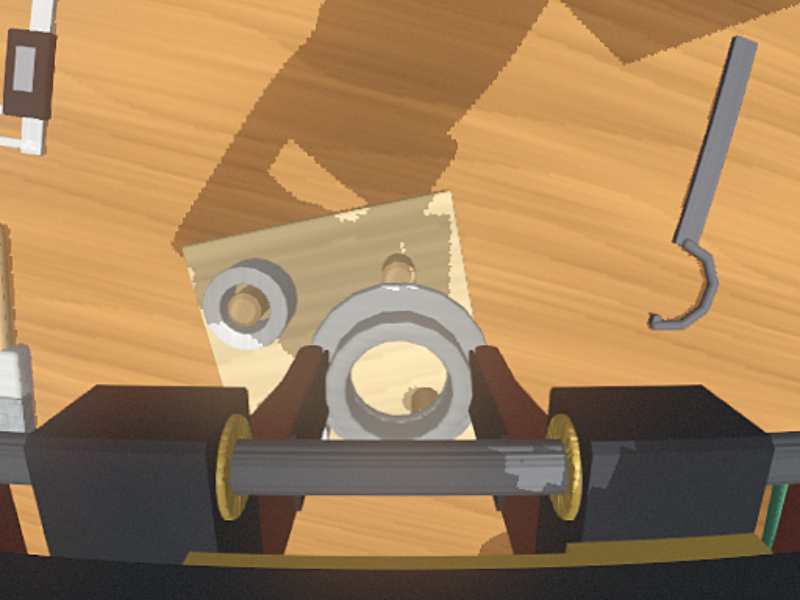

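The collar is in hand with the hub up. The hub rim spans x 328–472 with its top edge at y≈322, and the flange's front edge is at y≈283. I'll fit the offset in the same way as for the spacer.

```bash
python3 - <<'E'
from h import *
from scipy.optimize import least_squares
f=pickle.load(open('w7.pkl','rb'));k=1.5625;T=f['T_tool_cam']
a=np.linspace(0,2*np.pi,181)
def circ(r,x,y,z): return np.array([proj(f,(x+r*np.cos(t),y+r*np.sin(t),z),T)*k for t in a])
# edges along the column x=254 (axis)
col=f['image'][170:275,254].astype(int).sum(1)//3; print([(i+170,int(v)) for i,v in enumerate(col)])
print('row 240',[(i+195,int(v)) for i,v in enumerate(f['image'][240,195:315].astype(int).sum(1)//3)][::1])
def res(v):
    c=circ(.023,*v); d=circ(.031,v[0],v[1],v[2]+.014)
    return [c[:,0].min()-328,c[:,0].max()-472,c[:,1].min()-311,d[:,1].min()-283]
for top in (311,322):
    s=least_squares(lambda v:np.array(res(v))-[0,0,top-311,0],[0,0,.012],diff_step=1e-3,x_scale=.01); print(top,s.x.round(4),np.round(s.fun,1))
for x in (-.004,-.002,0):
    v=(x,.0006,.0155); c=circ(.023,*v);d=circ(.031,v[0],v[1],v[2]+.014);b=circ(.01625,*v);print(x,'hub',c[:,0].min(),c[:,0].max(),c[:,1].min(),c[:,1].max(),'fl',d[:,1].min(),'bore',b[:,1].min(),b[:,1].max(),b[:,0].min(),b[:,0].max())
E
```

```text
[(170, 151), (171, 165), (172, 166), (173, 160), (174, 158), (175, 157), (176, 159), (177, 158), (178, 157), (179, 160), (180, 162), (181, 125), (182, 146), (183, 212), (184, 254), (185, 255), (186, 175), (187, 180), (188, 182), (189, 180), (190, 180), (191, 179), (192, 180), (193, 179), (194, 178), (195, 179), (196, 183), (197, 180), (198, 189), (199, 122), (200, 122), (201, 130), (202, 128), (203, 128), (204, 129), (205, 132), (206, 146), (207, 198), (208, 190), (209, 186), (210, 187), (211, 184), (212, 178), (213, 176), (214, 176), (215, 173), (216, 172), (217, 170), (218, 199), (219, 224), (220, 222), (221, 219), (222, 217), (223, 216), (224, 222), (225, 225), (226, 225), (227, 225), (228, 225), (229, 224), (230, 225), (231, 224), (232, 223), (233, 223), (234, 221), (235, 222), (236, 220), (237, 221), (238, 220), (239, 220), (240, 221), (241, 219), (242, 218), (243, 217), (244, 216), (245, 214), (246, 216), (247, 219), (248, 221), (249, 220), (250, 218), (251, 218), (252, 217), (253, 219), (254, 214), (255, 212), (256, 211), (257, 212), (258, 211), (259, 214), (260, 214), (261, 2
[... 1537 characters left out ...]
), (311, 78), (312, 79), (313, 81), (314, 76)]
311 [-0.0007  0.001   0.0206] [ 0.8 -0.8  3.  -3.2]
322 [-0.0017  0.001   0.0173] [-0.5  0.5 -1.8  1.9]
-0.004 hub 325.9550454296261 471.8175373134084 329.04577286748787 463.3634346303273 fl 292.94694971363253 bore 350.10391669015166 445.00452795181866 347.33599491824623 450.4475903358914
-0.002 hub 325.7176666666628 472.05894666782376 322.7183997590772 457.97195055963186 fl 286.941217119425 bore 343.9123640297543 439.4759199553788 347.16847629777357 450.6192310072254
0 hub 325.4805419157438 472.30009633170874 316.351085088319 452.53991483377456 fl 280.9028115559454 bore 337.68042287598547 433.90655605110754 347.00112889557954 450.79069525516775
```

The collar fit gives x ≈ -2 mm and y ≈ +0.8 mm in the tool, with the same depth bias as the spacer. Relative to the proven seating TCP (0.5371, 0.2242), I'll shift about 1.5 mm in tool -x. Carrying it over the arbor.

arm_command([
  [-0.2, 0.4, -0.2, 0],
  [-0.6, 1, -0.3, 0],
  [-1.1, 1.8, -0.3, 0],
  [-1.6, 2.7, -0.3, 0],
  [-2.1, 3.6, -0.3, 0],
  [-2.7, 4.6, -0.3, 0],
  [-3.3, 5.6, -0.3, 0],
  [-3.9, 6.6, -0.3, 0],
  [-4.5, 7.6, -0.3, 0],
  [-5.1, 8.6, -0.3, 0],
  [-5.6, 9.6, -0.3, 0],
  [-6.2, 10.6, -0.3, 0],
  [-6.8, 11.5, -0.3, 0],
  [-7.3, 12.4, -0.3, 0],
  [-7.8, 13.2, -0.3, 0],
  [-8.2, 14, -0.3, 0],
  [-8.6, 14.6, -0.3, 0],
  [-8.85, 15, -0.3, 0],
  [-8.96, 15.12, -0.3, 0],
  [-8.96, 15.12, -0.3, 0],
])

```text
t: 25.4
tool_pos: [0.5387, 0.2242, 0.2474]
orientation: [[-0.969, -0.247, -0.0], [-0.247, 0.969, -0.0], [0.001, -0.0, -1.0]]
ft_force: [0.1, -0.1, -1.4]
width: 0.0448
finger_force: 30.0
```

arm_command([
  [0, 0, 0.3, 0],
  [0, 0, 0.7, 0],
  [0, 0, 1.1, 0],
  [0, 0, 1.4, 0],
  [0, 0, 1.6, 0],
  [0, 0, 1.7, 0],
  [0, 0, 1.7, 0],
])

```text
t: 26.1
tool_pos: [0.5386, 0.224, 0.2048]
orientation: [[-0.969, -0.246, -0.001], [-0.246, 0.969, -0.0], [0.001, -0.0, -1.0]]
ft_force: [0.5, 0.4, -1.6]
width: 0.0452
finger_force: 30.0
```

```bash
python3 - <<'E'
from h import *
f=wrist('w8')
cv2.imwrite('pics/w8.png',cv2.resize(f['image'][170:300,170:340],(785,600),interpolation=cv2.INTER_CUBIC))
E
```

```text
t 26.1 tcp [0.5386 0.224  0.2048] yaw -165.75 w 0.0452 F [ 0.5  0.4 -1.6] q6 -1.45
```

View pics/w8.png

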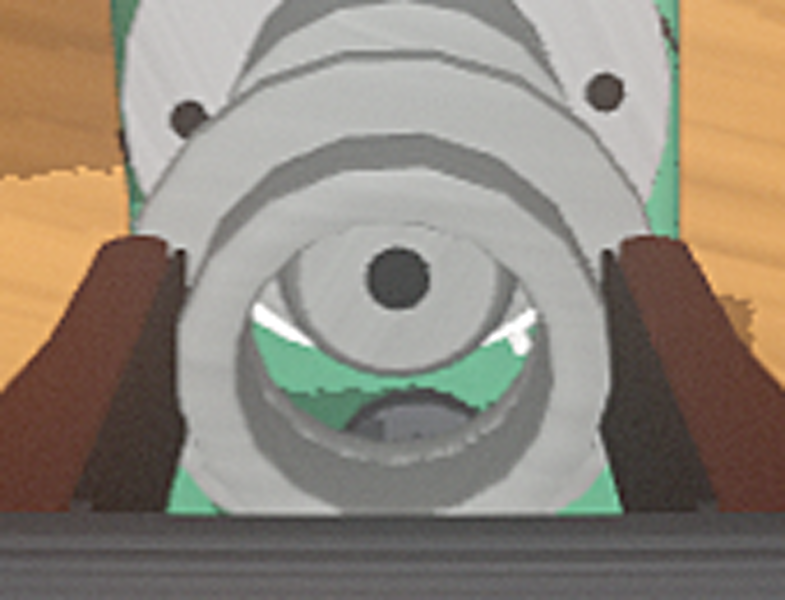

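Through the bore the tip disc is centred at (399,278), against a bore centre at x≈394. In tool axes that puts the tip at x ≈ -1 to -3 mm, and the collar is at -2 mm, so they are aligned. Lowering.

arm_command([
  [0, 0.02, 0.12, 0],
  [0, 0.02, 0.24, 0],
  [0, 0.02, 0.36, 0],
  [0, 0.02, 0.48, 0],
  [0, 0.02, 0.6, 0],
  [0, 0.02, 0.72, 0],
  [0, 0.02, 0.84, 0],
  [0, 0.02, 0.84, 0],
])

```text
t: 26.95
tool_pos: [0.5383, 0.2244, 0.1836]
orientation: [[-0.969, -0.246, -0.001], [-0.246, 0.969, -0.0], [0.001, -0.0, -1.0]]
ft_force: [0.7, 0.3, -1.9]
width: 0.0451
finger_force: 30.0
```

arm_command([
  [0, 0, 0.12, 0],
  [0, 0, 0.24, 0],
  [0, 0, 0.36, 0],
  [0, 0, 0.48, 0],
  [0, 0, 0.6, 0],
  [0, 0, 0.72, 0],
  [0, 0, 0.84, 0],
  [0, 0, 0.96, 0],
  [0, 0, 1.04, 0],
  [0, 0, 1.04, 0],
])

```text
t: 27.95
tool_pos: [0.5384, 0.2245, 0.1578]
orientation: [[-0.969, -0.246, -0.001], [-0.246, 0.969, -0.0], [0.001, -0.0, -1.0]]
ft_force: [0.4, 0.4, -1.6]
width: 0.0449
finger_force: 30.0
```

arm_command([
  [0, 0, 0.03, 0],
  [0, 0, 0.06, 0],
  [0, 0, 0.09, 0],
  [0, 0, 0.11, 0],
  [0, 0, 0.11, 0],
])

```text
t: 28.45
tool_pos: [0.5386, 0.2245, 0.1554]
orientation: [[-0.969, -0.246, -0.0], [-0.246, 0.969, -0.0], [0.0, 0.0, -1.0]]
ft_force: [-0.4, -0.4, -2.0]
width: 0.0452
finger_force: 30.0
```

arm_command([
  [0, 0, 0.02, 0],
  [0, 0, 0.04, 0],
  [0, 0, 0.05, 0],
  [0, 0, 0.05, 0],
])

```text
t: 28.85
tool_pos: [0.5388, 0.2246, 0.1552]
orientation: [[-0.969, -0.246, 0.001], [-0.246, 0.969, 0.0], [-0.001, 0.0, -1.0]]
ft_force: [-2.8, -1.3, 7.5]
width: 0.045
finger_force: 30.0
```

Seated at TCP 0.1552, so the collar's underside is at about 0.125. Releasing gently and raising.

arm_command([
  [0, 0, -0.02, 0],
  [0, 0, -0.02, 0],
  [0, 0, -0.02, 0],
  [0, 0, -0.02, 0],
  [0, 0, -0.02, 0],
  [0, 0, -0.02, 0],
  [0, 0, -0.02, 0],
], hand=0.7)

```text
t: 29.55
tool_pos: [0.5386, 0.2246, 0.1546]
orientation: [[-0.969, -0.246, -0.0], [-0.246, 0.969, -0.0], [0.0, -0.0, -1.0]]
ft_force: [-0.4, 0.5, 0.3]
width: 0.0744
finger_force: 0.0
```

arm_command([
  [0, 0, -0.2, 0],
  [0, 0, -0.6, 0],
  [0, 0, -1.1, 0],
  [0, 0, -1.7, 0],
  [0, 0, -2.3, 0],
  [0, 0, -2.9, 0],
  [0, 0, -3.5, 0],
  [0, 0, -4, 0],
  [0, 0, -4.3, 0],
  [0, 0, -4.4, 0],
  [0, 0, -4.4, 0],
  [0, 0, -4.4, 0],
])

```text
t: 30.75
tool_pos: [0.5382, 0.2244, 0.264]
orientation: [[-0.969, -0.246, -0.001], [-0.246, 0.969, -0.0], [0.001, -0.0, -1.0]]
ft_force: [-1.1, 0.2, 1.0]
width: 0.0745
finger_force: 0.0
```

```bash
python3 - <<'E'
from h import *
from cell import grab_frame
f=wrist('w9'); S=grab_frame('scene');k=1.5625
x,y=int(515/k-40),int(385/k-30)
a=cv2.resize(S['image'][y:y+60,x:x+80],(400,300),interpolation=cv2.INTER_CUBIC)
cv2.imwrite('pics/m3.png',np.hstack([cv2.resize(f['image'],(400,300)),a]))
E
```

```text
t 30.75 tcp [0.5382 0.2244 0.264 ] yaw -165.74 w 0.0745 F [-1.1  0.2  1. ] q6 -1.45
```

View pics/m3.png

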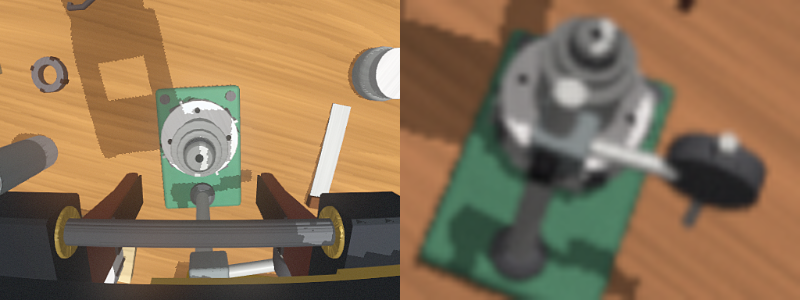

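The view shows the head, spacer and collar stacked concentrically on the arbor at (198,150), hub up. The arm is clear and the gauge and nut are untouched.

```bash
python3 -c "
from cell import r
print(r.close_job())"
```

```text
the job is handed in; nothing more can be done
None
```

I put the 50 mm spacer and then the collar, hub up, on head 35. Both sat flat at the expected heights and were released, and the job is handed in at about 31 s; the verdict was not shown.

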